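Set the beam target and hold the shutter half open

ROBOT

A 6-joint arm with a two-finger parallel gripper is mounted at the origin on the work surface. World frame = base frame: x ahead of the robot, y to its left, z up, the work surface at z = 0. Lengths are in m, angles in degrees, forces in N, time in s.
With the tool pointing down it reaches from about 0.4 to 0.825 m from the base axis. Payload 7 kg.
Tool frame: the origin (TCP) lies midway between the tips of the shut fingers; the grasp point (between the pads) lies 19 mm behind it; z points along the fingers, y is the line along which they close (so a half turn about z gives the same grasp; the last joint's range is limited). The gripper opens to 88 mm and grips with 3 to 60 N. Pads are 19 mm wide; open, the fingers measure 130 mm over their backs; the gripper's body (78 mm by 193 mm) begins 47 mm behind the grasp point.
Start: joints at [-50.243, 20.546, 0.682, 0, -70.136, -16.507], TCP at [0.266, -0.62, 0.227] pointing down, gripper open.
Joint ranges: [-176.03, 176.03], [-82.01, 121.73], [-58.28, 71.71], [-173.87, 95.51], [-174.79, -0.11], [-173.66, 173.66]. Speed limits (degrees/s): [136.94, 136.94, 172.46, 180, 180, 180].

INTERFACE

Orientations are given as [roll, pitch, yaw] about the fixed x, y, z axes, in that order (R = Rz(yaw) Ry(pitch) Rx(roll)).
In Python, from plant import ctrl gives the robot as it stands. The module is installed in compiled form; this text tells all that it offers.
- The arm moves only by the tool play_rows, never from a script. Its argument "commands" is a list that holds one entry, the list of rows, each a list of 7 numbers: the turn, a rotation vector about the tool's x, y, z in rad, then the shift along the tool's x, y, z in cm, then the finger opening in cm, from 0 to 8.76. In form: [[[ax, ay, az, x, y, z, grip], ...]]. A call has 1 to 8 rows; each row is the pose to reach, as a shift and turn from the pose commanded when the call began, along the tool's axes at that moment; what a row does not reach only later rows make up. A row lasts 1/12 s, in which the tool goes at most 41.7 mm and 7.16 degrees, less where a joint would pass 70% of its speed; a pose out of reach is approached as far as the arm can. A call with a gripper value outside its range is refused whole. The fingers move at their own pace and stop on an object; the grip force is fixed at half the most. Time passes only in rows, so rows that repeat a pose let the fingers close. It gives the time, the measured TCP pose, the force, the opening and the grip force at its end, in the units of the state.
- ctrl.get_obs(): the state, without advancing time (a new reading comes with each control period).
- ctrl.snapshot(name): name is "side" or "top"; returns a dict with "color" (384x512x3 uint8, red, green, blue), "camera_matrix" (3x3 intrinsics, pixels), "origin" and "rotation" of the camera in the world. Camera axes: x right, y down, z forward; pixel columns grow to the right and rows downward; lengths in m; the calibration is good to about 2 mm. A picture is of the moment at which its call begins. There is no depth.
- ctrl.close_job(): hands the job in; it is judged then, once.
Trained networks look in a picture, given as the dict that the camera call returned (one of the last four; its "shot" number tells which), for a name from the list of things; names that differ only in an ending like _2 or _b are one class to them, and where a whole thing is asked for, a point or a joint stands for the part that bears it (a point fixed in the world has none). Each returns a list of dicts, best first, with "conf" (0 to 1); they miss things now and then, are a little off and sometimes report something else, mostly with a low value. They report only what shows in the picture. A call takes as long as a camera call. They do not tell look-alikes from the thing itself.
- ctrl.find_in(picture, name): "bbox" ([left, top, width, height] in pixels, round what is visible of it).
The state is a dict: "clock": time; "joint_pos": joint angles; "qvel": joint speeds; "tau": joint torques, N m; "tool_pos": TCP position; "orientation": TCP orientation; "force": force on the tool from outside, world axes, zero at the start; "moment": the same for the moment, N m; "opening": finger opening in m; "gripper_force": force on a finger pad.
Only numpy, scipy, OpenCV 4.12 (cv2) and the standard library are available. Lean on these libraries where they do the work, as an engineer would, in place of code of your own. Each camera call takes 0.05 s, during which the arm holds its last target. There are 200 camera calls.

TASK

Take the drum-headed target post out of the crate, lower it upright into the round nest of the beam shutter unit and let go of it there. Then slide the spring-loaded shutter open to half travel, without ever running it near the far stop, and hold it still there: finish while still holding the shutter half open, since it springs shut if released. Leave the other posts in the crate and the mug and jar on the table undisturbed.

Things in the scene. Friction and masses are not known exactly. Their poses are not given: they have to be found in the camera images.
- target: Target post, bare aluminium, 77 mm tall, the only post with both a wide foot and a drum head: foot disc 34 mm dia x 8 mm, stem 12 mm dia, drum head 26 mm dia from 47 to 77 mm above its underside (grip the drum from above). 0.08 to 0.17 kg. Starts standing in the crate. Origin: centre of the underside, z up; round, so yaw does not matter.
- crate: Fixed grey open crate 190 (x) x 270 (y) x 45 mm tall, walls and floor 5 mm. Origin: centre of its underside. Six posts stand in it in two rows of three along its y, near its (x, y) = (-42 or 42, -80, 0 or 80) mm, each within 5 mm; which post stands where varies. None is taller than 77 mm above the crate floor.
- unit: Fixed beam shutter unit on a base plate 210 (y) x 12 mm, from x = -110 to 145 mm of its origin, which lies at table level. Dark upright panel across it at x = 60 mm, 12 mm thick, 100 mm high over the table, with a 56 x 30 mm window in its middle that the shutter covers. Beyond it (x 96 to 138 mm) a 32 mm collimator tube, top 91 mm over the table. Nest in front (-x).
- nest (a point): Centre of the floor of the nest, on the unit at its (x, y, z) = (-65, 0, 12) mm. The nest is a dark steel ring, inside 42 mm dia, outside 52 mm, standing 12 mm above the nest floor; the target's foot drops inside onto the floor, clear by 4 mm all round. The seated target stands 77 mm above the floor.
- shutter (a joint): Travel of the shutter blade in m along the unit's +y: 0 closed (spring end, where it starts), 0.060 fully open at the far stop, 0.030 half travel. A spring pulls it shut: about 2.4 N at 0, 6 N at half, 9.6 N fully open (120 N/m).
- tab (a point): Centre of the shutter's tab, a block 22 (x) x 14 (y, slide direction) x 44 mm tall, 102 to 146 mm over the table, at the unit's x = 70 mm. Axes are the unit's. Closed it is at the unit's y = -30 mm; at half travel at y = 0, over the window's middle and the middle mark on the panel's top; fully open at +30. Nothing else rises above 103 mm: pinch it from above across y or push its -y side.
- plain_post: Bystander in the crate: plain cylinder 26 mm dia x 70 mm. Origin: centre of underside.
- foot_post: Bystander in the crate: foot disc 34 mm dia x 8 mm with a bare 12 mm stem, 69 mm tall, no drum. Origin: centre of underside.
- square_post: Bystander in the crate: square block 26 x 26 x 55 mm. Origin: centre of underside.
- collar: Bystander in the crate: low cylinder 34 mm dia x 26 mm with a small 14 mm boss, 30 mm tall. Origin: centre of underside.
- stepped_post: Bystander in the crate: 30 mm dia below (30 mm high), 16 mm dia above, 65 mm tall. Origin: centre of underside.
- mug: Bystander: white mug, 80 mm dia x 95 mm, at the left of the table. Origin: centre of underside.
- lens_jar: Bystander: small jar 56 mm dia x 60 mm, at the right of the table. Origin: centre of underside.
There are look-alikes about, which are no part of the job. Leave any blue look-alike of the target alone.

How it is judged:
By the outcome, as a careful person would: the job done as asked, in the order asked, and still so for the second after the job is handed in, while the arm keeps its last pose, push and grip.
It also fails if it takes over 54 s, if anything falls off the work surface, if the arm or the gripper's body presses on something with over 40 N, if the wrist force passes 120 N, or if a joint passes its speed limit or range.

## Working session

There is one attempt and no reset: what is moved stays moved. The work goes in short steps, Python scripts to look and compute and a tool call to move; the robot and the scene stay as the last step left them, time stands still between calls to the robot, and variables do not carry over. Pictures are saved under pics/ and viewed, at most 10 in all, crops included, and the job is handed in when it is done.

Besides the shell and the picture viewer there is one more tool, called after ">>>" by a JSON object that holds its "method" and its "body". play_rows: Moves the arm, as the interface text tells. Its arguments: {"type":"object","properties":{"commands":{"type":"array","items":{"type":"array","items":{"type":"array","items":{"type":"number"}}}}},"required":["commands"]}

```bash
mkdir -p pics
cat > h.py <<'E'
import numpy as np, cv2
from plant import ctrl
def shot(n,f=None):
    s=ctrl.snapshot(n)
    if f: cv2.imwrite('pics/'+f,s['color'][:,:,::-1])
    return s
def proj(s,p):
    c=np.array(s['rotation']).T@(np.array(p)-s['origin']); k=np.array(s['camera_matrix'])@c; return k[:2]/k[2]
def ray(s,uv):
    d=np.array(s['rotation'])@np.linalg.solve(np.array(s['camera_matrix']),[uv[0],uv[1],1]); return np.array(s['origin']),d/np.linalg.norm(d)
def atz(s,uv,z):
    o,d=ray(s,uv); return o+d*(z-o[2])/d[2]
def tri(rs):
    A=np.zeros((3,3));b=np.zeros(3)
    for o,d in rs:
        M=np.eye(3)-np.outer(d,d);A+=M;b+=M@o
    return np.linalg.solve(A,b)
E
python3 - <<'E'
from h import *
o=ctrl.get_obs(); print({k:np.round(v,3).tolist() for k,v in o.items()})
for n in ('top','side'):
    s=shot(n,n+'0.png'); print(n,np.round(s['origin'],3),np.round(s['rotation'],3).tolist(),np.round(s['camera_matrix'],1).tolist())
    for t in ['target','crate','unit','nest','shutter','tab','plain_post','foot_post','square_post','collar','stepped_post','mug','lens_jar']:
        print(t,[(np.round(r['bbox']).tolist(),round(r['conf'],2)) for r in ctrl.find_in(s,t)[:3]])
E
```

```text
{'clock': 0.0, 'joint_pos': [-50.241, 20.591, 0.635, -0.02, -70.134, -16.506], 'qvel': [-0.071, -0.069, -0.042, -0.031, 0.003, -0.002], 'tau': [0.0, -58.272, 29.306, 6.997, 0.007, -0.0], 'tool_pos': [0.266, -0.62, 0.226], 'orientation': [179.909, -0.008, -156.754], 'force': [0.335, 0.568, 0.26], 'moment': [0.019, -0.02, 0.015], 'gripper_force': 0.0, 'opening': 0.088}
top [ 0.22  -0.005  1.6  ] [-168.039, -0.226, -85.65] [[465.4, 0.0, 250.8], [0.0, 465.4, 190.3], [0.0, 0.0, 1.0]]
target [([131.0, 172.0, 14.0, 11.0], 0.51), ([173.0, 202.0, 14.0, 12.0], 0.46), ([93.0, 181.0, 31.0, 31.0], 0.44)]
crate [([155.0, 160.0, 91.0, 71.0], 0.79), ([195.0, 178.0, 8.0, 8.0], 0.48), ([318.0, 161.0, 8.0, 7.0], 0.32)]
unit [([277.0, 153.0, 68.0, 78.0], 0.87), ([218.0, 170.0, 8.0, 14.0], 0.72)]
nest [([277.0, 154.0, 70.0, 80.0], 0.88)]
shutter []
tab [([195.0, 176.0, 8.0, 14.0], 0.71), ([306.0, 163.0, 18.0, 5.0], 0.64)]
plain_post [([318.0, 166.0, 6.0, 4.0], 0.16)]
foot_post []
square_post [([222.0, 194.0, 9.0, 12.0], 0.51)]
collar [([277.0, 151.0, 70.0, 79.0], 0.66), ([217.0, 170.0, 9.0, 12.0], 0.47)]
[... 299 characters left out ...]
 258.0, 11.0, 22.0], 0.68), ([204.0, 297.0, 10.0, 27.0], 0.66)]
crate [([210.0, 215.0, 70.0, 77.0], 0.9), ([225.0, 142.0, 68.0, 55.0], 0.73)]
unit [([226.0, 144.0, 66.0, 54.0], 0.63)]
nest [([226.0, 141.0, 67.0, 57.0], 0.8)]
shutter [([245.0, 140.0, 6.0, 25.0], 0.63)]
tab [([225.0, 144.0, 69.0, 52.0], 0.3)]
plain_post [([226.0, 260.0, 9.0, 23.0], 0.51)]
foot_post [([254.0, 242.0, 12.0, 19.0], 0.4)]
square_post [([253.0, 219.0, 9.0, 18.0], 0.54)]
collar [([224.0, 229.0, 15.0, 11.0], 0.59)]
stepped_post [([225.0, 241.0, 15.0, 15.0], 0.51), ([245.0, 143.0, 5.0, 13.0], 0.28), ([215.0, 325.0, 36.0, 47.0], 0.25)]
mug [([212.0, 322.0, 40.0, 48.0], 0.69)]
lens_jar [([289.0, 128.0, 9.0, 18.0], 0.65)]
```

```bash
ls pics
```

```text
side0.png
top0.png
```

View pics/top0.png

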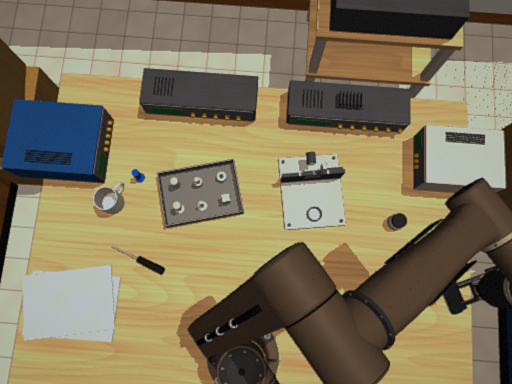

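View pics/side0.png

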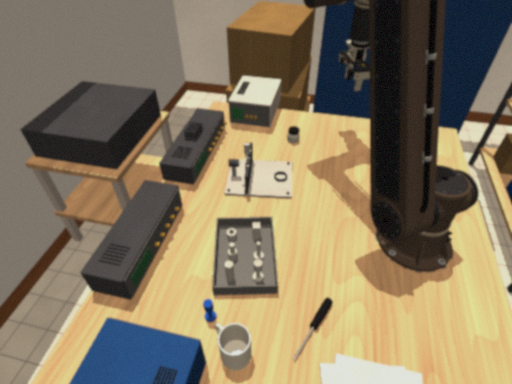

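The top view shows the crate posts at about (174,182), (198,182), (222,176), (180,207), (202,206) and (225,199). The blue look-alike is outside the crate at (137,176), and the unit is at (312,190) with its nest ring at (314,213). The side view shows the crate at (245,255), the blue look-alike at (210,310) and the unit at (260,172). The target could be confused with any of the six crate posts or with the blue one, so I'm cropping in closer.

```bash
cat >> h.py <<'E'
from scipy.spatial.transform import Rotation as Ro
_old=shot
def shot(n,f=None):
    s=dict(_old(n,f)); s['rpy']=s['rotation']
    if np.array(s['rotation']).shape==(3,): s['rotation']=Ro.from_euler('xyz',s['rotation'],degrees=True).as_matrix()
    return s
def crop(s,l,t,w,h,k): return cv2.resize(s['color'][t:t+h,l:l+w,::-1],None,fx=k,fy=k,interpolation=cv2.INTER_CUBIC)
E
python3 - <<'E'
from h import *
a=shot('top');b=shot('side')
A=crop(a,150,150,100,85,4);B=crop(b,205,205,85,95,4)
H=max(A.shape[0],B.shape[0]);pad=lambda i:cv2.copyMakeBorder(i,0,H-i.shape[0],0,0,0)
cv2.imwrite('pics/crop1.png',np.hstack([pad(A),pad(B)]))
print(a['rotation'],b['rotation'])
for p in [(174,182),(198,182),(222,176),(180,207),(202,206),(225,199)]:
    w=atz(a,p,.065);print(p,np.round(w,3),np.round(proj(b,w)))
E
```

```text
[[ 0.07584333 -0.97540776  0.20694804]
 [-0.99711196 -0.0750113   0.0118759 ]
 [ 0.0039396  -0.20725108 -0.97827985]] [[-0.97074796 -0.16025484  0.17879256]
 [-0.23982467  0.6828816  -0.69004119]
 [-0.01151171 -0.71273495 -0.70133899]]
(174, 182) [0.553 0.275 0.065] [229. 265.]
(198, 182) [0.56  0.194 0.065] [234. 244.]
(222, 176) [0.587 0.115 0.065] [233. 224.]
(180, 207) [0.47  0.246 0.065] [259. 263.]
(202, 206) [0.479 0.173 0.065] [261. 243.]
(225, 199) [0.508 0.098 0.065] [258. 224.]
```

View pics/crop1.png

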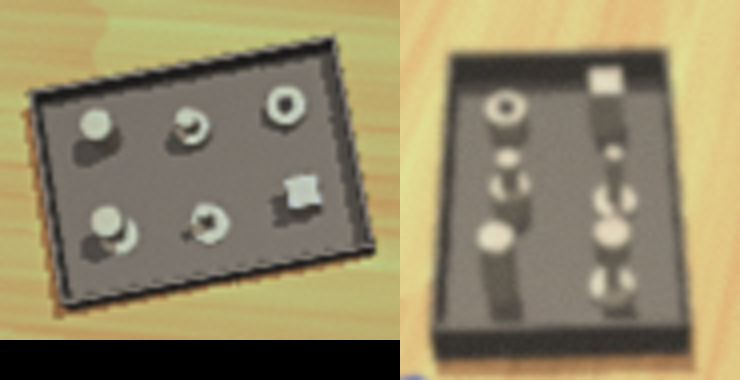

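The target is the post whose drum top is at about (176.7,205) in the top view, with its foot at (180.5,208.5). In the side view the same drum is at (258,263) over its foot. The plain post (174,181) has no foot, and the foot post (202,206) and stepped post (197,181) have no drum. Next I'm cropping the unit.

Run:
```python
from h import *
a=shot('top');b=shot('side')
A=crop(a,270,145,82,92,5);B=crop(b,220,135,76,66,5)
H=max(A.shape[0],B.shape[0]);pad=lambda i:cv2.copyMakeBorder(i,0,H-i.shape[0],0,0,0)
cv2.imwrite('pics/crop2.png',np.hstack([pad(A),pad(B)]))
# crate drum blobs
def blob(s,c,r,th):
    g=s['color'].astype(float).min(2); l,t=int(c[0])-r,int(c[1])-r
    p=cv2.resize(g[t:t+2*r+1,l:l+2*r+1],None,fx=8,fy=8,interpolation=cv2.INTER_CUBIC)
    n,lab,st,ce=cv2.connectedComponentsWithStats((p>th).astype(np.uint8))
    return [(st[i,4]/64,((ce[i]+.5)/8-.5+[l,t]).round(2), (st[i,2:4]/8)) for i in range(1,n) if st[i,4]>300]
for s,c in((a,(177,205)),(b,(258,263))):
    for th in(165,180,195):print(th,blob(s,c,6,th))
```

```text
165 [(np.float64(30.65625), array([176.19, 204.86]), array([6.125, 6.25 ])), (np.float64(12.1875), array([181.99, 209.08]), array([4.625, 6.125]))]
180 [(np.float64(6.984375), array([182.13, 209.28]), array([4.25 , 4.875]))]
195 []
165 [(np.float64(33.84375), array([257.46, 262.36]), array([7.375, 6.125]))]
180 [(np.float64(19.484375), array([257.52, 262.55]), array([6.125, 4.25 ]))]
195 []
```

View pics/crop2.png

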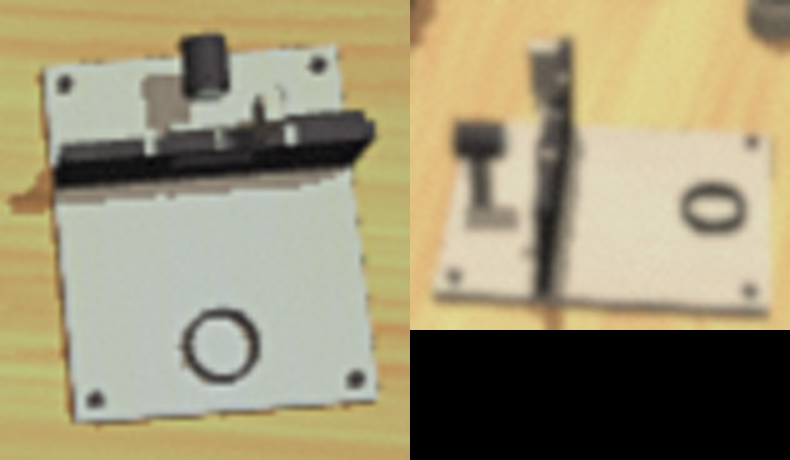

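The crop shows the plate corners in the top view at about (279,158.5), (337,154), (345,225) and (285,229.5), with the nest ring at (314,214). In the side view the ring is at (281,176.5) and the tab is near (248,147). Now fitting the unit's pose.

```bash
cat > fit.py <<'E'
from h import *
from scipy.optimize import least_squares
a=shot('top');b=shot('side')
f=lambda l,t,x,y:np.array([(x+.5)/5-.5+l,(y+.5)/5-.5+t])
C=[[.145,.105,.012],[.145,-.105,.012],[-.11,-.105,.012],[-.11,.105,.012]]
T=[f(270,145,*q) for q in[(43,68),(337,45),(377,400),(75,423)]]
S=[f(220,135,*q) for q in[(25,293),(48,122),(362,135),(357,304)]]
N=[-.065,0,.022]; nt=f(270,145,221,346); ns=f(220,135,304,209)
W=lambda v,p:np.r_[Ro.from_euler('z',v[2]).apply(p)[:2]+v[:2],p[2]]
def res(v,w=(1,1)):
    r=[w[0]*(proj(a,W(v,c))-t) for c,t in zip(C,T)]+[w[1]*(proj(b,W(v,c))-t) for c,t in zip(C,S)]
    r+=[w[0]*1.5*(proj(a,W(v,N))-nt),w[1]*1.5*(proj(b,W(v,N))-ns)]
    return np.concatenate(r)
for w in((1,1),(1,0),(0,1)):
    v=least_squares(res,[.55,-.2,0],args=(w,)).x
    print(w,v[:2].round(4),np.degrees(v[2]).round(2),'nest',W(v,N).round(4),np.round(res(v,(1,1)),1).tolist())
    if w==(1,1): print('tab closed',W(v,[.07,-.03,.146]).round(4),'half',W(v,[.07,0,.146]).round(4),proj(a,W(v,[.07,-.03,.146])),proj(b,W(v,[.07,-.03,.146])))
print('nest tri',tri([ray(a,nt),ray(b,ns)]))
d=[(176.3,204.9),(257.5,262.5)]
print('drum tri',tri([ray(a,d[0]),ray(b,d[1])]),atz(a,d[0],.082),atz(b,d[1],.082))
print(ctrl.get_obs()['tool_pos'],ctrl.get_obs()['orientation'])
E
python3 fit.py
```

```text
(1, 1) [ 0.5523 -0.1968] 8.95 nest [ 0.488 -0.207  0.022] [-0.8, -0.1, -0.6, 0.0, 0.1, 0.2, -0.3, 0.4, -0.9, -0.5, 1.6, -0.5, -0.5, -0.4, 0.3, 0.8, -0.1, 0.0, -0.5, -1.7]
tab closed [ 0.6261 -0.2156  0.146 ] half [ 0.6214 -0.186   0.146 ] [323.67714142 165.83577017] [246.07070023 143.51554232]
(1, 0) [ 0.5527 -0.1979] 8.6 nest [ 0.4884 -0.2076  0.022 ] [-0.2, -0.4, -0.1, 0.1, 0.3, 0.3, -0.2, 0.2, -1.0, -0.8, 1.8, -0.8, -0.4, -0.4, 0.0, 0.7, 0.2, -0.1, -0.5, -1.8]
(0, 1) [ 0.5515 -0.1939] 9.62 nest [ 0.4874 -0.2048  0.022 ] [-2.0, 0.4, -2.0, -0.1, -0.4, -0.0, -0.8, 0.9, -0.6, 0.4, 1.3, 0.2, -0.7, -0.1, 0.7, 1.1, -1.1, 0.2, -0.4, -1.1]
nest tri [ 0.48791735 -0.20794335  0.01586248]
drum tri [0.4722112  0.25610818 0.08039824] [0.47285984 0.25585086 0.082     ] [0.47104181 0.25731211 0.082     ]
[ 0.26643218 -0.62017033  0.22657832] [-1.79999145e+02 -4.42269810e-04 -1.56749918e+02]
```

>>> {"method": "play_rows", "body": {"commands": [[[0,0,0.254,-38,29.4,0,5.5],[0,0,0.254,-38,29.4,0,5.5],[0,0,0.254,-38,29.4,0,5.5],[0,0,0.254,-38,29.4,0,5.5],[0,0,0.254,-38,29.4,0,5.5],[0,0,0.254,-38,29.4,0,5.5],[0,0,0.254,-38,29.4,0,5.5],[0,0,0.254,-38,29.4,0,5.5]]]}}

```text
clock: 2.37
tool_pos: [0.4276, -0.329, 0.2269]
orientation: [-180.0, 0.0, -171.3]
force: [1.3, -0.9, 0.3]
opening: 0.0552
gripper_force: 0.0
```

```bash
cat > d.py <<'E'
import sys
from h import *
def delta(x,y,z,yaw=-171.3):
    o=ctrl.get_obs(); R=Ro.from_euler('xyz',o['orientation'],degrees=True)
    G=Ro.from_euler('xyz',[180,0,yaw],degrees=True)
    print('t',round(o['clock'],2),'pos',o['tool_pos'].round(4),'rpy',np.round(o['orientation'],2),'q',np.round(o['joint_pos']),'F',np.round(o['force'],1),'op',round(o['opening'],4))
    print('turn',(R.inv()*G).as_rotvec().round(4),'shift cm',(R.inv().apply(np.array([x,y,z])-o['tool_pos'])*100).round(2))
if __name__=='__main__': delta(*map(float,sys.argv[1:]))
E
python3 d.py .4725 .256 .227
```

```text
t 2.37 pos [ 0.4276 -0.329   0.2269] rpy [-1.7998e+02  4.0000e-02 -1.7131e+02] q [-17.   8. -16.   0. -66. -65.] F [ 1.3 -0.9  0.3] op 0.0552
turn [-0.0004  0.0007 -0.0002] shift cm [-1.328e+01  5.715e+01 -2.000e-02]
```

>>> {"method": "play_rows", "body": {"commands": [[[0,0,0,-7,30,0,5.5],[0,0,0,-7,30,0,5.5],[0,0,0,-7,30,0,5.5],[0,0,0,-7,30,0,5.5],[0,0,0,-7,30,0,5.5],[0,0,0,-7,30,0,5.5],[0,0,0,-7,30,0,5.5],[0,0,0,-7,30,0,5.5]]]}}

```text
clock: 3.03
tool_pos: [0.4511, -0.02, 0.2272]
orientation: [180.0, 0.1, -171.2]
force: [0.2, -0.5, 0.1]
opening: 0.0552
gripper_force: 0.0
```

>>> {"method": "play_rows", "body": {"commands": [[[0,0,0,-6.3,27.15,0,5.5],[0,0,0,-6.3,27.15,0,5.5],[0,0,0,-6.3,27.15,0,5.5],[0,0,0,-6.3,27.15,0,5.5],[0,0,0,-6.3,27.15,0,5.5],[0,0,0,-6.3,27.15,0,5.5],[0,0,0,-6.3,27.15,0,5.5],[0,0,0,-6.3,27.15,0,5.5]]]}}

```text
clock: 3.7
tool_pos: [0.4726, 0.259, 0.2262]
orientation: [180.0, 0.0, -171.1]
force: [0.6, -1.5, -0.6]
opening: 0.0545
gripper_force: 0.0
```

```bash
python3 d.py .4725 .256 .05
```

```text
t 3.7 pos [0.4726 0.259  0.2262] rpy [ 1.7999e+02  4.0000e-02 -1.7111e+02] q [  50.    8.  -17.    0.  -66. -131.] F [ 0.6 -1.5 -0.6] op 0.0545
turn [0.0002 0.0006 0.0034] shift cm [ 0.06 -0.3  17.62]
```

>>> {"method": "play_rows", "body": {"commands": [[[0,0,0,0,0,4,5.5],[0,0,0,0,0,8,5.5],[0,0,0,0,0,11,5.5],[0,0,0,0,0,12,5.5],[0,0,0,0,0,12,5.5],[0,0,0,0,0,12,5.5]]]}}

```text
clock: 4.2
tool_pos: [0.4727, 0.2544, 0.1076]
orientation: [-180.0, 0.0, -171.3]
force: [-0.3, -0.0, 0.7]
opening: 0.0548
gripper_force: 0.0
```

```bash
python3 d.py .4725 .256 .05
python3 - <<'E'
from h import *
a=shot('top');b=shot('side')
A=crop(a,130,140,130,110,3);B=crop(b,195,190,110,110,3)
H=330
cv2.imwrite('pics/crop3.png',np.hstack([A,B]))
E
```

```text
t 4.2 pos [0.4727 0.2544 0.1076] rpy [-1.7998e+02  4.0000e-02 -1.7128e+02] q [  49.   14.  -26.    0.  -50. -131.] F [-0.3 -0.   0.7] op 0.0548
turn [-0.0003  0.0007  0.0003] shift cm [0.   0.16 5.76]
```

View pics/crop3.png

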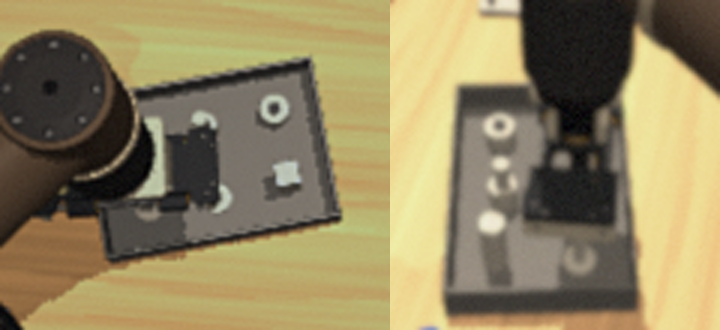

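The gripper sits above the target, with its foot showing at about (388,277) in the side view (crop 580,260). The fingers look clear of the foot post, so I'm descending and gripping.

>>> {"method": "play_rows", "body": {"commands": [[[0,0,0,0,0.15,2,5.5],[0,0,0,0,0.15,4,5.5],[0,0,0,0,0.15,5.2,5.5],[0,0,0,0,0.15,5.75,5.5],[0,0,0,0,0.15,5.75,5.5],[0,0,0,0,0.15,5.75,4.0]]]}}

```text
clock: 4.8
tool_pos: [0.4726, 0.2564, 0.0504]
orientation: [179.9, 0.1, -171.3]
force: [0.1, 0.1, -0.3]
opening: 0.0519
gripper_force: 0.0
```

>>> {"method": "play_rows", "body": {"commands": [[[0,0,0,0,0,0,2.2],[0,0,0,0,0,0,2.0],[0,0,0,0,0,0,1.5],[0,0,0,0,0,0,1.5],[0,0,0,0,0,0,1.5],[0,0,0,0,0,0,1.5],[0,0,0,0,0,0,1.5]]]}}

```text
clock: 5.38
tool_pos: [0.4722, 0.256, 0.0495]
orientation: [180.0, 0.0, -171.3]
force: [-1.2, -0.0, 5.4]
opening: 0.0252
gripper_force: 30.0
```

>>> {"method": "play_rows", "body": {"commands": [[[0,0,0,0,0,-1,1.5],[0,0,0,0,0,-3,1.5],[0,0,0,0,0,-6,1.5],[0,0,0,0,0,-10,1.5],[0,0,0,0,0,-14,1.5],[0,0,0,0,0,-16,1.5],[0,0,0,0,0,-16,1.5]]]}}

```text
clock: 5.97
tool_pos: [0.4738, 0.2572, 0.2151]
orientation: [179.7, 0.4, -171.3]
force: [0.4, 1.1, -1.9]
opening: 0.0253
gripper_force: 30.0
```

```bash
python3 d.py .488 -.207 .210
```

```text
t 5.97 pos [0.4738 0.2572 0.2151] rpy [ 179.74    0.42 -171.27] q [  49.    8.  -18.    0.  -64. -131.] F [ 0.4  1.1 -1.9] op 0.0253
turn [0.0046 0.0074 0.0006] shift cm [  5.64 -46.1    0.25]
```

>>> {"method": "play_rows", "body": {"commands": [[[0,0,0,0.2,-1.5,0,1.5],[0,0,0,0.6,-4.5,0,1.5],[0,0,0,1.0,-8,0,1.5],[0,0,0,1.4,-11.5,0,1.5],[0,0,0,1.8,-15,0,1.5],[0,0,0,2.3,-18.5,0,1.5],[0,0,0,2.7,-22,0,1.5],[0,0,0,3.1,-25.5,0,1.5]]]}}

```text
clock: 6.63
tool_pos: [0.4781, -0.0032, 0.2081]
orientation: [180.0, -0.1, -171.3]
force: [-0.1, 0.2, -0.8]
opening: 0.0255
gripper_force: 30.0
```

>>> {"method": "play_rows", "body": {"commands": [[[0,0,0,0.4,-3.5,0,1.5],[0,0,0,0.8,-7,0,1.5],[0,0,0,1.3,-10.5,0,1.5],[0,0,0,1.7,-14,0,1.5],[0,0,0,2.1,-17.5,0,1.5],[0,0,0,2.4,-19.5,0,1.5],[0,0,0,2.5,-20.5,0,1.5],[0,0,0,2.5,-20.5,0,1.5]]]}}

```text
clock: 7.3
tool_pos: [0.4847, -0.2093, 0.2077]
orientation: [180.0, -0.2, -171.5]
force: [0.3, 0.5, -1.8]
opening: 0.0254
gripper_force: 30.0
```

>>> {"method": "play_rows", "body": {"commands": [[[0,0,0,0,0,2,1.5],[0,0,0,0,0,4,1.5],[0,0,0,0,0,5,1.5],[0,0,0,0,0,5,1.5],[0,0,0,0,0,5,1.5],[0,0,0,0,0,5,1.5]]]}}

```text
clock: 7.8
tool_pos: [0.4866, -0.2072, 0.16]
orientation: [-180.0, 0.0, -171.2]
force: [-0.5, 0.0, -1.4]
opening: 0.0255
gripper_force: 30.0
```

```bash
python3 d.py .488 -.207 .160
python3 - <<'E'
from h import *
a=shot('top');b=shot('side')
A=crop(a,262,135,100,100,4);B=crop(b,210,110,95,100,4)
cv2.imwrite('pics/crop4.png',np.hstack([A,B]))
E
```

```text
t 7.8 pos [ 0.4866 -0.2072  0.16  ] rpy [-1.7997e+02  5.0000e-02 -1.7125e+02] q [ -2.  10. -23.   0. -57. -79.] F [-0.5  0.  -1.4] op 0.0255
turn [-0.0005  0.0008  0.0009] shift cm [-0.14 -0.   -0.  ]
```

View pics/crop4.png

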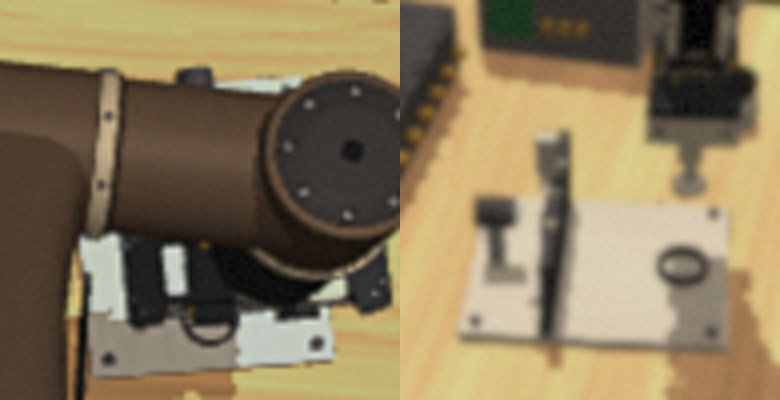

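The side view shows the foot upright at about (282.4,157) and the nest ring at (280.8,176.3). I'm comparing their x positions by calculation.

Run:
```python
from h import *
b=shot('side')
o=ctrl.get_obs()['tool_pos']
g=lambda l,t,k,x,y:np.array([(x+.5)/k-.5+l,(y+.5)/k-.5+t])
print('foot',atz(b,g(210,110,4,290,186),o[2]-.0405),'stem/tcp col',proj(b,[o[0],o[1],o[2]-.0405]))
print('ring',atz(b,g(210,110,4,283,266),.018),atz(b,g(220,135,5,304,209),.018))
for n,x0,y0,x1,y1 in (('foot',274,149,292,163),('ring',271,167,292,186)):
    p=b['color'][y0:y1,x0:x1].astype(int).min(2); print(n,x0,y0); print(p)
```

```text
foot [ 0.48437409 -0.20391463  0.11958387] stem/tcp col [281.68430071 155.49118622]
ring [ 0.48673182 -0.20685787  0.018     ] [ 0.48633396 -0.20524927  0.018     ]
foot 274 149
[[132 136 132 131 124 102  85  76  74  79  85  99 116 127 129 123 125 125]
 [134 131 131 129 120 106  94  79  78  77  87 100 118 126 125 125 124 124]
 [136 132 133 130 122 115 100  88  77  82  95 113 123 127 126 124 123 123]
 [135 133 132 129 123 119 107  91  79  88 102 116 123 128 123 123 122 122]
 [133 135 128 127 120 117 105  84  83  88 101 116 122 127 122 124 122 124]
 [135 131 128 123 116 114 104  89  79  90 101 114 122 124 125 118 122 123]
 [137 136 128 124 115 108 101  95  91  94 104 110 114 121 122 122 120 126]
 [135 132 126 118 107 104 104 101 100 105 105 105 113 117 119 117 122 127]
 [137 130 126 117 106  97 100  99 104 104 100 101 106 115 116 122 123 123]
 [134 129 130 122 115 103  94  98  98 103 104 106 113 118 117 123 122 123]
 [132 128 127 126 125 110 106 104 108 111 114 116 117 119 119 122 127 127]
 [137 136 139 145 139 138 131 130 129 130 138 136 128 128 122 126 130 130]
 [160 161 158 160 163 
[... 1133 characters left out ...]
4 131  91  90  97  93  95  93  94  90  85  75  64  73  98 111
  113 114 107]
 [185 182 175 148 111  80  64  63  69  70  68  66  58  55  63  84 105 110
  115 113 108]
 [181 180 176 170 146 110  79  63  58  56  57  54  64  68  83  97 110 114
  115 111 107]
 [180 182 181 178 169 143 112  88  79  73  76  81  85  95 101 108 110 114
  114 117 104]
 [182 181 182 182 175 160 128 109 100 100 101 104 105 109 107 113 112 114
  115 113 105]
 [182 181 184 180 178 163 132 116 111 114 111 115 112 111 113 114 112 112
  113 113 108]
 [184 180 179 181 179 165 136 117 113 113 113 117 114 113 113 115 113 111
  111 112 110]
 [182 182 182 183 180 165 138 119 112 114 116 113 116 114 116 114 115 115
  113 118 111]]
```

>>> {"method": "play_rows", "body": {"commands": [[[0,0,0,-0.14,-0.04,2,1.5],[0,0,0,-0.14,-0.04,4,1.5],[0,0,0,-0.14,-0.04,6,1.5],[0,0,0,-0.14,-0.04,7.5,1.5],[0,0,0,-0.14,-0.04,8,1.5],[0,0,0,-0.14,-0.04,8,1.5],[0,0,0,-0.14,-0.04,8,1.5]]]}}

```text
clock: 8.53
tool_pos: [0.4881, -0.2078, 0.0799]
orientation: [-180.0, 0.0, -171.3]
force: [0.4, 0.6, -1.3]
opening: 0.0256
gripper_force: 30.0
```

```bash
python3 d.py .488 -.2076 .057
python3 - <<'E'
from h import *
b=shot('side')
cv2.imwrite('pics/crop5.png',crop(b,240,125,60,75,7))
E
```

```text
t 8.53 pos [ 0.4881 -0.2078  0.0799] rpy [-1.7997e+02  4.0000e-02 -1.7128e+02] q [ -2.  15. -28.   0. -46. -79.] F [ 0.4  0.6 -1.3] op 0.0256
turn [-0.0005  0.0007  0.0003] shift cm [0.01 0.02 2.29]
```

View pics/crop5.png

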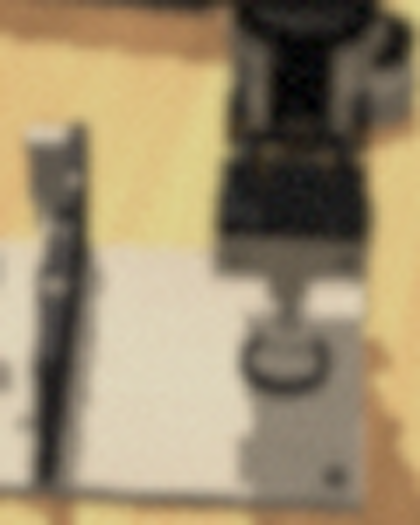

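The foot is directly over the ring: the stem is at about (281,167) and the ring at (280.7,176). I'm lowering it into the nest.

>>> {"method": "play_rows", "body": {"commands": [[[0,0,0,0,0.02,0.6,1.5],[0,0,0,0,0.02,1.2,1.5],[0,0,0,0,0.02,1.7,1.5],[0,0,0,0,0.02,2.0,1.5],[0,0,0,0,0.02,2.2,1.5],[0,0,0,0,0.02,2.2,1.5],[0,0,0,0,0.02,2.2,1.5]]]}}

```text
clock: 9.17
tool_pos: [0.4874, -0.2075, 0.057]
orientation: [180.0, -0.0, -171.3]
force: [0.7, 0.3, -2.2]
opening: 0.0255
gripper_force: 30.0
```

>>> {"method": "play_rows", "body": {"commands": [[[0,0,0,0,0,0.07,1.5],[0,0,0,0,0,0.12,1.5],[0,0,0,0,0,0.12,1.5]]]}}

```text
clock: 9.42
tool_pos: [0.4878, -0.2075, 0.0565]
orientation: [-180.0, 0.0, -171.3]
force: [-2.2, 1.5, 4.6]
opening: 0.0251
gripper_force: 30.0
```

>>> {"method": "play_rows", "body": {"commands": [[[0,0,0,0,0,0,3.0],[0,0,0,0,0,0,4.0],[0,0,0,0,0,0,5.0],[0,0,0,0,0,0,5.0],[0,0,0,0,0,0,5.0],[0,0,0,0,0,0,5.0]]]}}

```text
clock: 9.92
tool_pos: [0.4875, -0.2075, 0.0558]
orientation: [-180.0, 0.0, -171.3]
force: [0.7, -0.5, -0.4]
opening: 0.0494
gripper_force: 0.0
```

>>> {"method": "play_rows", "body": {"commands": [[[0,0,0,0,0,-1,5.0],[0,0,0,0,0,-3,5.0],[0,0,0,0,0,-6,5.0],[0,0,0,0,0,-10,5.0],[0,0,0,0,0,-14,5.0],[0,0,0,0,0,-14,5.0]]]}}

```text
clock: 10.42
tool_pos: [0.4914, -0.2087, 0.205]
orientation: [-179.7, 0.7, -171.2]
force: [1.6, -0.2, 1.2]
opening: 0.05
gripper_force: 0.0
```

```bash
python3 d.py .6263 -.2164 .20
python3 - <<'E'
from h import *
a=shot('top');b=shot('side')
A=crop(a,270,140,90,95,4);B=crop(b,220,120,85,95,4)
cv2.imwrite('pics/crop6.png',np.hstack([A,B]))
for s in (a,b):
  for t in('tab','shutter','target'): print(t,[(np.round(r['bbox'],1).tolist(),round(r['conf'],2)) for r in ctrl.find_in(s,t)[:3]])
E
```

```text
t 10.42 pos [ 0.4914 -0.2087  0.205 ] rpy [-179.71    0.67 -171.21] q [ -2.   8. -20.   0. -62. -79.] F [ 1.6 -0.2  1.2] op 0.05
turn [-0.0051  0.0116  0.0015] shift cm [-13.2   -2.82   0.67]
tab []
shutter []
target [([307.7, 210.9, 12.9, 9.1], 0.56)]
tab []
shutter [([242.7, 144.0, 10.5, 17.6], 0.65)]
target [([201.8, 297.5, 12.7, 23.6], 0.8), ([278.8, 160.5, 8.6, 14.8], 0.49)]
```

View pics/crop6.png

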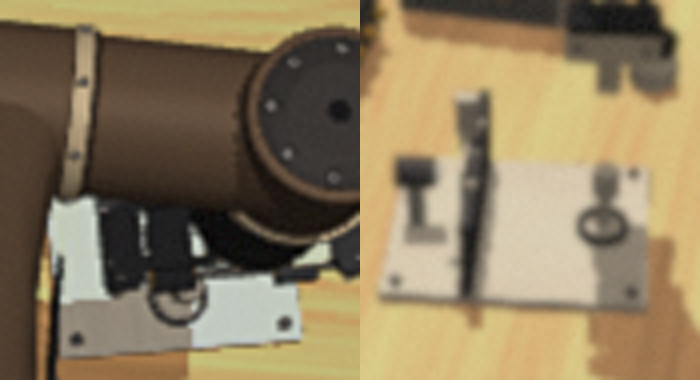

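The post stands upright in the nest: its drum is at about (281,165) above the ring at (281,176) in the side view. The tab top is at about (247,144), as predicted. I'm moving over the tab.

>>> {"method": "play_rows", "body": {"commands": [[[0,0,0,-3,-0.7,0,5],[0,0,0,-7,-1.5,0,5],[0,0,0,-10.5,-2.3,0,5],[0,0,0,-13,-2.9,0,5],[0,0,0,-13.5,-2.95,0,5],[0,0,0,-13.5,-2.95,0,5],[0,0,0,-13.5,-2.95,0,5]]]}}

```text
clock: 11.4
tool_pos: [0.6246, -0.2161, 0.1944]
orientation: [180.0, -0.1, -171.3]
force: [-0.1, -0.0, 0.5]
opening: 0.05
gripper_force: 0.0
```

```bash
python3 d.py .6263 -.2164 .113
python3 - <<'E'
from h import *
b=shot('side')
cv2.imwrite('pics/crop7.png',crop(b,215,95,75,95,6))
E
```

```text
t 11.4 pos [ 0.6246 -0.2161  0.1944] rpy [ 1.7996e+02 -1.5000e-01 -1.7131e+02] q [ -2.  20.  -4.  -0. -66. -79.] F [-0.1 -0.   0.5] op 0.05
turn [ 0.0007 -0.0026 -0.0001] shift cm [-0.18 -0.06  8.14]
```

View pics/crop7.png

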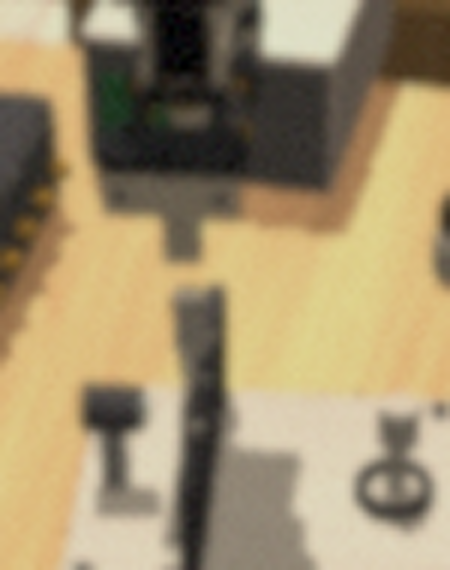

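The fingers are above the tab: the finger is centred at about x=245.5 and the tab at about x=246.5 in the side view. I'm descending.

>>> {"method": "play_rows", "body": {"commands": [[[0,0,0,0,0,2,5],[0,0,0,0,-0.03,4,5],[0,0,0,0,-0.03,6,5],[0,0,0,0,-0.03,7.5,5],[0,0,0,0,-0.03,8.0,5],[0,0,0,0,-0.03,8.0,5],[0,0,0,0,-0.03,8.0,5]]]}}

```text
clock: 12.03
tool_pos: [0.6253, -0.2167, 0.1169]
orientation: [-180.0, 0.0, -171.3]
force: [0.4, -0.0, -1.0]
opening: 0.05
gripper_force: 0.0
```

>>> {"method": "play_rows", "body": {"commands": [[[0,0,0,0,0,0,3],[0,0,0,0,0,0,2],[0,0,0,0,0,0,1.2],[0,0,0,0,0,0,0.8],[0,0,0,0,0,0,0.6],[0,0,0,0,0,0,0.6],[0,0,0,0,0,0,0.6],[0,0,0,0,0,0,0.6]]]}}

```text
clock: 12.7
tool_pos: [0.6255, -0.2166, 0.116]
orientation: [-180.0, 0.0, -171.3]
force: [-0.3, -1.0, 1.5]
opening: 0.0135
gripper_force: 30.0
```

```bash
python3 d.py .6216 -.1868 .1145
```

```text
t 12.7 pos [ 0.6255 -0.2166  0.116 ] rpy [-179.99    0.   -171.29] q [ -2.  24.  -9.   0. -57. -79.] F [-0.3 -1.   1.5] op 0.0135
turn [-0.0002  0.0001  0.0002] shift cm [-0.07  3.01  0.15]
```

>>> {"method": "play_rows", "body": {"commands": [[[0,0,0,0,0.4,0,0.6],[0,0,0,0,0.8,0,0.6],[0,0,0,0,1.2,0,0.6],[0,0,0,0,1.6,0,0.6],[0,0,0,0,2.0,0,0.6],[0,0,0,0,2.4,0,0.6],[0,0,0,0,2.7,0,0.6],[0,0,0,0,2.9,0,0.6]]]}}

```text
clock: 13.37
tool_pos: [0.621, -0.1877, 0.116]
orientation: [-180.0, 0.0, -171.3]
force: [-0.0, -5.6, -0.8]
opening: 0.0137
gripper_force: 30.0
```

>>> {"method": "play_rows", "body": {"commands": [[[0,0,0,0,0.1,0,0.6],[0,0,0,0,0.1,0,0.6],[0,0,0,0,0.1,0,0.6],[0,0,0,0,0.1,0,0.6],[0,0,0,0,0.1,0,0.6],[0,0,0,0,0.1,0,0.6]]]}}

```text
clock: 13.87
tool_pos: [0.6209, -0.1869, 0.116]
orientation: [-180.0, 0.0, -171.3]
force: [0.6, -6.4, 0.5]
opening: 0.0139
gripper_force: 30.0
```

```bash
python3 d.py .6211 -.1869 .116
python3 - <<'E'
from h import *
a=shot('top');b=shot('side')
A=crop(a,270,130,95,105,4);B=crop(b,215,105,95,105,4)
cv2.imwrite('pics/crop8.png',np.hstack([A,B]))
for t in('tab','shutter','target'): print(t,[(np.round(r['bbox'],1).tolist(),round(r['conf'],2)) for r in ctrl.find_in(b,t)[:3]])
E
```

```text
t 13.87 pos [ 0.6209 -0.1869  0.116 ] rpy [-179.97    0.   -171.29] q [  0.  23. -11.   0. -56. -82.] F [ 0.6 -6.4  0.5] op 0.0139
turn [-0.0005  0.0001  0.0002] shift cm [-0.02 -0.    0.  ]
tab []
shutter []
target [([201.6, 297.5, 11.4, 23.5], 0.66)]
```

View pics/crop8.png

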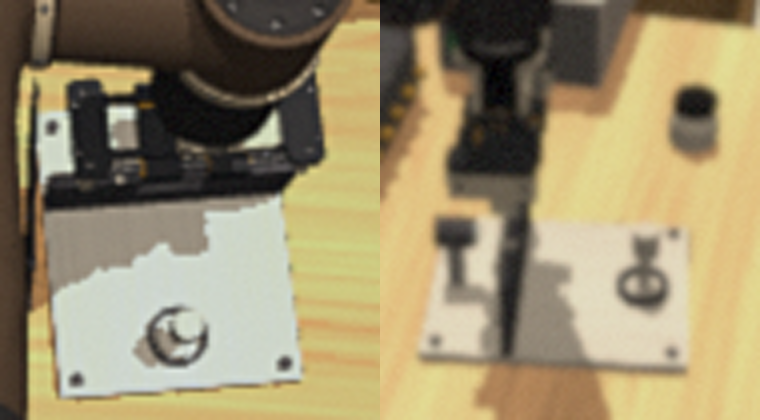

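The top view shows the post seated in the nest ring at (314.5,212). The gripper holds the tab at mid-panel, having moved it 30.0 mm. The spring force is about 6 N, as expected at half travel. I'll hold briefly, then hand in.

>>> {"method": "play_rows", "body": {"commands": [[[0,0,0,0,0,0,0.6],[0,0,0,0,0,0,0.6],[0,0,0,0,0,0,0.6],[0,0,0,0,0,0,0.6],[0,0,0,0,0,0,0.6],[0,0,0,0,0,0,0.6],[0,0,0,0,0,0,0.6],[0,0,0,0,0,0,0.6]]]}}

```text
clock: 14.78
tool_pos: [0.6208, -0.187, 0.116]
orientation: [-180.0, 0.0, -171.3]
force: [1.0, -5.2, 0.6]
opening: 0.0136
gripper_force: 30.0
```

```bash
python3 d.py .6211 -.1869 .116; python3 -c "
from plant import ctrl
print(ctrl.close_job())"
```

```text
t 14.78 pos [ 0.6208 -0.187   0.116 ] rpy [-179.97    0.   -171.29] q [  0.  23. -11.   0. -56. -82.] F [ 1.  -5.2  0.6] op 0.0136
turn [-0.0005  0.      0.0001] shift cm [-0.03  0.    0.  ]
the job is handed in; nothing more can be done
None
```

The job is handed in at about 15 s: the target post stands released and upright in the nest, and the gripper is holding the shutter still at half travel (moved 30 mm, about 5–6 N spring force).

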